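# Stack the kraft tape rolls on the display post by size

### The arm

A 6-joint arm with a two-finger parallel gripper is mounted at the origin on a cart in front of the work surface, level with it; the furniture and walls round the work are solid. World frame = base frame: x ahead of the robot, y to its left, z up, the work surface at z = 0. Lengths are in m, angles in rad, forces in N, time in s.
With the tool pointing down it reaches from about 0.225 to 0.875 m from the base axis. Payload 3.4 kg.
Tool frame: the origin (TCP) lies midway between the tips of the shut fingers; the grasp point (between the pads) lies 19 mm behind it (r.grasp_offset is the distance from the TCP to the grasp point, in m); z points along the fingers, y is the direction in which the jaws open and shut (so a half turn about z gives the same grasp; the last joint's range is limited). The gripper opens to 85 mm and grips with 20 to 120 N. Pads are 22 mm wide; open, the fingers measure 114 mm over their backs; the gripper's body (76 mm by 85 mm) begins 54 mm behind the grasp point. The pads swing forward as they close: fully open they stand 13 mm farther back than shut.
Start: joints at [1.09, 0.276, 1.505, -0, 1.361, -0.121], TCP at [0.202, 0.538, 0.231] pointing down, gripper open.
Joint ranges: [-2.89, 2.89], [-0.75, 2.08], [0.22, 2.7], [-1.18, 4.32], [0.11, 2.71], [-2.7, 2.7]. Speed limits (rad/s): [2.57, 2.57, 3.14, 3.14, 3.14, 3.14].

### API

Orientations are given as a rotation vector (axis times angle).
In Python, from cell import r gives the robot as it stands.
- The arm moves only by the shell command python3 -m jog 'ROWS'. ROWS is a JSON object of lists of equal length, an entry for each row: "slide": the shift along the tool's x, y, z in cm, a list of three; "turn": the turn about the tool's z in rad; "claw": the gripper command: -1 is shut, 1 is fully open, values between are in proportion. A call has exactly 5 rows; each row is the pose to reach, as a shift and turn from the pose measured when the call began, along the tool's axes at that moment; what a row does not reach only later rows make up. A row lasts 1/10 s, in which the tool goes at most 50 mm and 8.59 degrees, less where a joint would pass 70% of its speed; a pose out of reach is approached as far as the arm can. A call with a gripper value outside its range is refused whole. The fingers move at their own pace and stop on an object; the grip force is fixed at half the most. Time passes only in rows, so rows that repeat a pose let the fingers close, or fill a call up. It gives the time, the measured TCP pose, the force and the opening at its end, in the units of the state.
- r.state(): the state, without advancing time (a new reading comes with each control period).
- r.read_camera(name): name is "scene" or "top" or "wrist"; returns (picture, depth): 480x640x3 uint8, blue, green, red; 480x640 float32, m along the optical axis (not along the pixel's ray), 0 where there is no reading.
- r.camera_params(name): a dict with "fx", "fy", "cx", "cy" (pixels), "pose" (4x4, takes a point from camera to world coordinates). Camera axes: x right, y up, looking along -z (the intrinsics and any distortion apply to the point x, -y, -z); pixel columns grow to the right and rows downward; lengths in m; the calibration is good to about 2 mm. A picture is of the moment at which its call begins: read the wrist's pose just before it. camera_params takes no time and is no camera call; for the wrist camera it gives the pose at the moment of the call.
- r.hand_in(): hands the job in, once; it reports no verdict.
Trained networks look in the newest picture that a camera, given by its name, has taken for a name from the list of things; names that differ only in an ending like _2 or _b are one class to them, and where a whole thing is asked for, a point or a joint stands for the part that bears it (a point fixed in the world has none). Each returns a list of dicts, best first, with "p" (0 to 1); they miss things now and then, are a little off and sometimes report something else, mostly with a low value. They report only what shows in the picture. A call takes as long as a camera call. They do not tell look-alikes from the thing itself.
- r.look_for(camera, query): "xyz" ([x, y, z] in m, in world coordinates, good to about 4 mm: the middle of the surface that is visible of it).
The state is a dict: "clock": time; "qpos": joint angles; "qvel": joint speeds; "joint_efforts": joint torques, N m; "ee_pos": TCP position; "tool_rot": TCP orientation; "force": force on the tool from outside, world axes, zero at the start; "torque": the same for the moment, N m; "opening": finger opening in m.
Only numpy, scipy, OpenCV 4.12 (cv2) and the standard library are available. Lean on these libraries where they do the work, as an engineer would, in place of code of your own. Each camera call takes 0.05 s, during which the arm holds its last target. There are 200 camera calls.

### The job

Dress the wooden tape post on the counter: thread the larger kraft-paper tape roll onto it first, down onto the round base, then the smaller kraft-paper roll on top of it. Both rolls must end lying flat on the post; the red tape roll and the solid wooden stamp block are not part of the display.

Things in the scene. Friction and masses are not known exactly. Their poses are not given: they have to be found in the camera images.
- post_seat (a point): Wooden display post standing on the table: a round base, 84 mm across and 12 mm thick, with an upright round dowel of 12 mm diameter in its middle that rises 58 mm above the base and has a rounded tip. It does not move. This point lies on the dowel's axis at the height of the base's top face; z points up along the dowel.
- large_roll_center (a point): The larger roll of brown kraft-paper tape, lying flat on the table: a ring 64 mm across and 22 mm high with a bore of 28 mm right through it (white board core), 40 to 85 g. The point is the centre of the bore, half-way up; z is the ring's axis. Either face may be up.
- small_roll_center (a point): The smaller roll of brown kraft-paper tape, lying flat on the table: a ring 44 mm across and 22 mm high with a bore of 28 mm right through it (white board core), 40 to 85 g. The point is the centre of the bore, half-way up; z is the ring's axis. Either face may be up.
Things that resemble listed ones, but are neither listed nor needed, are in the scene too. What is shaped like the part that bears small_roll_center but green or purple is not meant.

How it is judged:
On the way:
1. the larger roll is on the post, flat on the base, while the smaller roll is still away from the post (horizontal distance between large_roll_center and post_seat below 0.012 m and z of large_roll_center in the frame of post_seat between 0.005 and 0.017 m and angle between the z axis of large_roll_center and the z axis of post_seat, either way round below 0.17 rad and horizontal distance between small_roll_center and post_seat above 0.04 m), for 0.2 s.
At the end, for the whole second after the job is handed in: Both rolls are threaded on the post (centres within 12 mm of its axis) and flat within 10 degrees: the larger one resting on the base (its centre 5 to 17 mm above the base's top) and the smaller one resting on the larger (its centre 27 to 39 mm above the base's top) (horizontal distance between each of large_roll_center, small_roll_center and post_seat below 0.012 m and z of large_roll_center in the frame of post_seat between 0.005 and 0.017 m and angle between the z axis of each of large_roll_center, small_roll_center and the z axis of post_seat, either way round below 0.17 rad and z of small_roll_center in the frame of post_seat between 0.027 and 0.039 m); the robot touches nothing.
It also fails if it takes over 54 s, if anything falls off the work surface, if the arm or the gripper's body presses on something with over 40 N, if the wrist force passes 120 N, or if a joint passes its speed limit or range.

## Working session

There is one attempt and no reset: what is moved stays moved. The work goes in short steps, Python scripts to look and compute and a shell command to move; the robot and the scene stay as the last step left them, time stands still between calls to the robot, and variables do not carry over. Pictures are saved under pics/ and viewed, about 8 in all and at most 12, crops included, and the job is handed in when it is done.

```bash
mkdir -p pics; ls; python3 - <<'E'
from cell import r
import cv2,numpy as np
s=r.state();print(s)
for c in("top","scene"):
    im,d=r.read_camera(c);cv2.imwrite(f"pics/{c}0.png",im);np.save(f"pics/{c}0.npy",d)
    p=r.camera_params(c);print(c,{k:np.round(v,3).tolist() for k,v in p.items()})
    for q in("post_seat","large_roll_center","small_roll_center"):
        for h in r.look_for(c,q):
            x=np.linalg.inv(p["pose"])@np.r_[h["xyz"],1]
            print(c,q,np.round(h["xyz"],3),round(h["p"],2),"px",round(p["cx"]+p["fx"]*x[0]/-x[2]),round(p["cy"]+p["fy"]*x[1]/x[2]))
print(r.state()["clock"])
E
```

```text
pics
{'clock': 0.0, 'qpos': array([ 1.08995060e+00,  2.76533346e-01,  1.50615506e+00,  6.90546581e-06,
        1.36068941e+00, -1.21001026e-01]), 'qvel': array([ 0.00037645, -0.00041937, -0.00170528,  0.00182847, -0.00240381,
        0.00049157]), 'joint_efforts': array([ 3.22916880e-03, -4.16754735e+01, -2.45807630e+01,  1.79751319e-04,
        1.08203245e-02, -2.79404254e-06]), 'ee_pos': array([0.20222509, 0.53768729, 0.23046613]), 'tool_rot': array([-5.62104171e-01, -3.09035132e+00,  2.67453147e-03]), 'force': array([ 0.43882969, -0.28624313, -0.15939101]), 'torque': array([ 0.00215664, -0.00430523, -0.00903759]), 'opening': 0.0854133074239721}
top {'fx': 569.156, 'fy': 569.156, 'cx': 318.812, 'cy': 230.621, 'pose': [[-0.023, 0.998, -0.059, 0.467], [-0.999, -0.024, -0.021, -0.035], [-0.023, 0.059, 0.998, 1.077], [0.0, 0.0, 0.0, 1.0]]}
top post_seat [ 0.584 -0.06   0.014] 0.77 px 344 202
top large_roll_center [0.455 0.074 0.023] 0.67 px 273 272
top small_roll_center [ 0.4   -0.014  0.023] 0.68 px 321 301
top small_roll_center [0.593 0.071 0.024] 0.65 px 273 198
top small_roll_center [ 0.444 -0.11   0.021] 0.63 px 373 276
top small_roll_center [ 0.559 -0.178  0.023] 0.52 px 408 213
scene {'fx': 596.606, 'fy': 596.606, 'cx': 318.188, 'cy': 242.461, 'pose': [[0.712, 0.439, -0.548, -0.092], [-0.702, 0.43, -0.568, -0.657], [-0.014, 0.789, 0.614, 0.749], [0.0, 0.0, 0.0, 1.0]]}
scene post_seat [ 0.574 -0.073  0.01 ] 0.65 px 357 263
scene large_roll_center [0.452 0.066 0.021] 0.81 px 262 255
scene small_roll_center [ 0.436 -0.115  0.016] 0.93 px 322 307
scene small_roll_center [ 0.404 -0.02   0.016] 0.86 px 272 291
scene small_roll_center [ 0.563 -0.185  0.016] 0.67 px 399 292
scene small_roll_center [0.59  0.066 0.011] 0.63 px 313 229
0.4
```

```bash
python3 - <<'E'
import cv2
a=cv2.imread("pics/top0.png")[130:350,200:460];b=cv2.imread("pics/scene0.png")[170:370,200:460]
cv2.imwrite("pics/a.png",cv2.vconcat([cv2.resize(a,(390,330)),cv2.resize(a,(390,330))])[:330])
cv2.imwrite("pics/v1.png",cv2.hconcat([cv2.resize(a,(400,338),interpolation=3),cv2.resize(b[:,:],(400,338),interpolation=3)]))
E
```

```text
(no output)
```

View pics/v1.png

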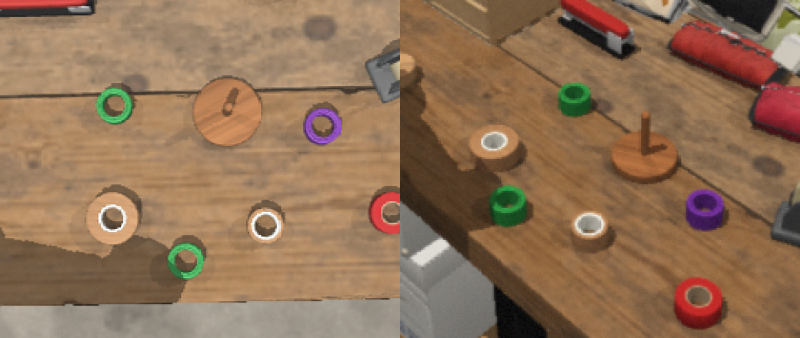

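View pics/scene0.png

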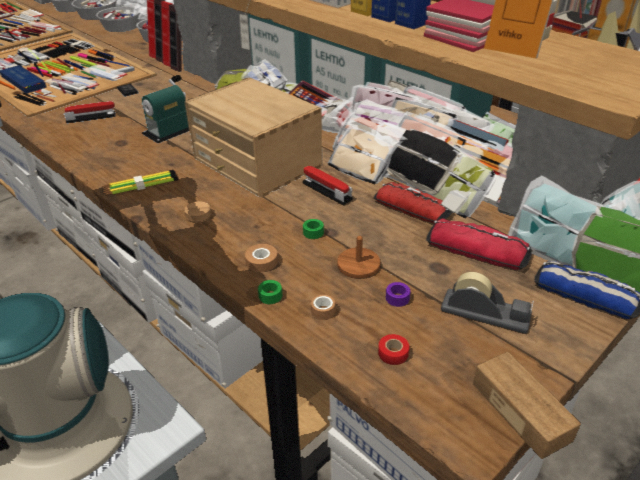

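Candidates (full-image top pixels):
- Large kraft roll (273,271).
- Small kraft roll (372,276), brown with a white core.
- Look-alikes for the small roll: green (275,198), green (321,299), purple (409,212).
- Red roll (457,268).
- Stamp block, scene (198,211).
- Post (347,202).

By the description I choose (273,271) for the large roll and (372,276) for the small one. Next I refine their positions and check them in a close crop.

```bash
cat > h.py <<'E'
from cell import r
import numpy as np,cv2
from scipy.spatial.transform import Rotation as R
def shift(t):
    s=r.state();return np.round(R.from_rotvec(s["tool_rot"]).inv().apply(np.array(t)-s["ee_pos"])*100,2)
def onplane(p,u,v,z):
    d=p["pose"][:3,:3]@[(u-p["cx"])/p["fx"],-(v-p["cy"])/p["fy"],-1];o=p["pose"][:3,3]
    return np.round(o+d*(z-o[2])/d[2],4)
def px(p,X):
    x=np.linalg.inv(p["pose"])@np.r_[X,1]
    return p["cx"]+p["fx"]*x[0]/-x[2],p["cy"]+p["fy"]*x[1]/x[2]
E
python3 - <<'E'
from h import *
im=cv2.imread("pics/top0.png");d=np.load("pics/top0.npy");p=r.camera_params("top");s=r.state()
print(R.from_rotvec(s["tool_rot"]).as_matrix().round(3).tolist())
w=r.camera_params("wrist");print(np.round(w["pose"],3).tolist(),w["fx"])
hsv=cv2.cvtColor(im,cv2.COLOR_BGR2HSV)
for n,u,v in(("large",273,271),("small",372,276)):
    m=np.zeros(im.shape[:2],np.uint8);m[v-14:v+15,u-14:u+15]=((hsv[...,1]<60)&(hsv[...,2]>150))[v-14:v+15,u-14:u+15]
    c,_=cv2.minEnclosingCircle(cv2.findNonZero(m));print(n,c,_,onplane(p,*c,.022))
# points by depth -> base of the post
vv,uu=np.mgrid[150:250,300:400]
P=np.array([[*onplane(p,u,v,p["pose"][2,3]-1)] for u,v in zip(uu.ravel(),vv.ravel())])
o=p["pose"][:3,3];D=P-o
X=o+D*0
f=-(D@p["pose"][:3,2]);X=o+D/f[:,None]*d[150:250,300:400].ravel()[:,None]
for lo,hi in((.008,.02),(.045,.09)):
    k=(X[:,2]>lo)&(X[:,2]<hi)&(np.hypot(X[:,0]-.584,X[:,1]+.06)<.06)
    q=X[k];c,rad=cv2.minEnclosingCircle(q[:,:2].astype(np.float32));print(lo,k.sum(),c,rad,q.mean(0),q[:,2].max())
for t in((.455,.07,.2),):print(shift(t))
cv2.imwrite("pics/v2.png",cv2.resize(im[240:310,240:400],(800,350),interpolation=3))
E
```

```text
[[-0.936, 0.352, -0.0], [0.352, 0.936, -0.0], [0.0, -0.0, -1.0]]
[[0.352, -0.892, -0.284, 0.129], [0.936, 0.336, 0.107, 0.565], [0.0, -0.303, 0.953, 0.374], [0.0, 0.0, 0.0, 1.0]] 338.2698074563924
large (272.6228942871094, 271.8296203613281) 9.21103572845459 [0.4554 0.0747 0.022 ]
small (372.2818298339844, 276.463623046875) 9.40820598602295 [ 0.4427 -0.1094  0.022 ]
0.008 1493 (0.5821706056594849, -0.06658535450696945) 0.04213647171854973 [ 0.58173603 -0.06642789  0.0134614 ] 0.019309174656475525
0.045 41 (0.5805790424346924, -0.06692583113908768) 0.0055160922929644585 [ 0.58136996 -0.06636294  0.0680071 ] 0.07651698687134245
[-40.12 -34.92   3.12]
```

View pics/v2.png

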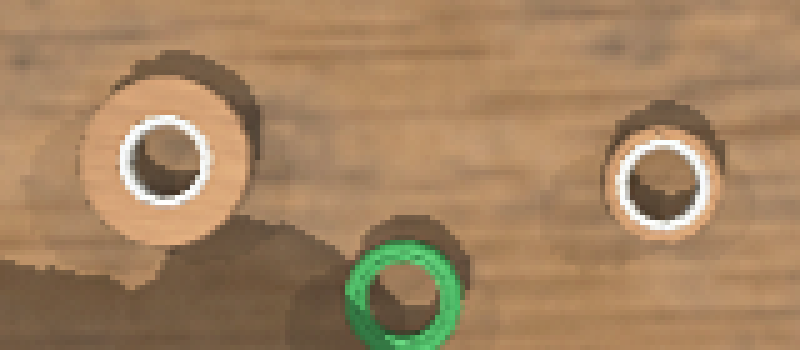

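The crop shows two brown rolls with white cores: large at crop (165,160), which is full (273,272), and small at (663,186), which is full (372,277). The choice is confirmed, and the post base radius measures 42 mm as specified. Moving above the large roll.

```bash
python3 -m jog '{"slide":[[-10,-8.7,1],[-20,-17.4,2],[-30,-26,2],[-40,-34.6,2],[-40,-34.6,2]],"turn":[0,0,0,0,0],"claw":[1,1,1,1,1]}'; python3 - <<'E'
from h import *
print(shift((.4554,.0747,.15)))
E
```

```text
clock: 0.9
ee_pos: [0.322, 0.3171, 0.219]
tool_rot: [0.561, 3.09, 0.0]
force: [0.9, -0.9, -0.4]
opening: 0.0855
[-21.   -18.01   6.91]
```

```bash
python3 -m jog '{"slide":[[-5,-4.3,1],[-10,-8.6,3],[-15,-12.9,4],[-21,-18,6],[-21,-18,7]],"turn":[0,0,0,0,0],"claw":[1,1,1,1,1]}';python3 -m jog '{"slide":[[-6,-5,3],[-9,-8,4],[-9,-8,4],[-9,-8,4],[-9,-8,4]],"turn":[0,0,0,0,0],"claw":[1,1,1,1,1]}'; python3 - <<'E'
from h import *
print(shift((.4554,.0747,.15)))
E
```

```text
clock: 1.4
ee_pos: [0.4397, 0.104, 0.162]
tool_rot: [0.561, 3.087, 0.002]
force: [1.2, 0.1, 0.3]
opening: 0.0851
clock: 1.9
ee_pos: [0.4958, -0.0028, 0.1219]
tool_rot: [0.564, 3.088, 0.003]
force: [-0.2, 0.4, -0.1]
opening: 0.0854
[ 6.51  5.83 -2.81]
```

```bash
python3 -m jog '{"slide":[[3,3,0],[6.5,5.8,0],[6.5,5.8,0],[6.5,5.8,0],[6.5,5.8,0]],"turn":[0,0,0,0,0],"claw":[1,1,1,1,1]}'; python3 - <<'E'
from h import *
w=r.camera_params("wrist");im,d=r.read_camera("wrist")
for h in r.look_for("wrist","large_roll_center"):print(h["p"],np.round(h["xyz"],4))
hsv=cv2.cvtColor(im,cv2.COLOR_BGR2HSV)
u,v=map(int,px(w,(.4554,.0747,.022)));print(u,v)
m=((hsv[...,1]<60)&(hsv[...,2]>150)).astype(np.uint8)
k=np.zeros_like(m);k[max(v-60,0):v+60,max(u-60,0):u+60]=1
c,rad=cv2.minEnclosingCircle(cv2.findNonZero(m*k));print(c,rad,onplane(w,*c,.022))
cv2.imwrite("pics/w1.png",im)
print(r.state()["ee_pos"],shift((.4554,.0747,0)))
E
```

```text
clock: 2.4
ee_pos: [0.4559, 0.0748, 0.1225]
tool_rot: [0.561, 3.087, 0.003]
force: [-0.2, -0.1, 0.9]
opening: 0.0855
0.63 [0.4559 0.0754 0.0184]
320 238
(319.78814697265625, 238.1271209716797) 22.22911834716797 [0.4551 0.0743 0.022 ]
[0.45613044 0.07408871 0.12223837] [ 0.13  0.   12.22]
```

View pics/w1.png

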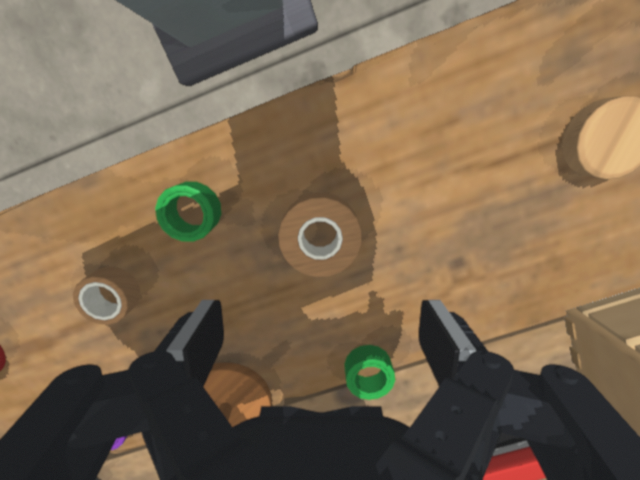

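The wrist picture shows the large roll at (320,238) between the open fingers, within 1 mm of the top-camera estimate. Descending.

```bash
python3 -m jog '{"slide":[[0.1,0,4],[0.1,0,8],[0.1,0,10.5],[0.1,0,12],[0.1,0,12.2]],"turn":[0,0,0,0,0],"claw":[1,1,1,1,1]}';python3 -m jog '{"slide":[[0,0,0],[0,0,0],[0,0,0],[0,0,0],[0,0,0]],"turn":[0,0,0,0,0],"claw":[-1,-1,-1,-1,-1]}'
```

```text
clock: 3.0
ee_pos: [0.4546, 0.0738, -0.0016]
tool_rot: [-0.567, -3.089, -0.001]
force: [-0.4, 0.5, 0.7]
opening: 0.0855
clock: 3.5
ee_pos: [0.4559, 0.0736, -0.0005]
tool_rot: [0.566, 3.088, 0.002]
force: [-0.3, -1.0, 5.6]
opening: 0.0614
```

```bash
python3 -m jog '{"slide":[[0,0,-2],[0,0,-5],[0,0,-8],[0,0,-11],[0,0,-11]],"turn":[0,0,0,0,0],"claw":[-1,-1,-1,-1,-1]}'; python3 - <<'E'
from h import *
w=r.camera_params("wrist");im,d=r.read_camera("wrist")
for h in r.look_for("wrist","large_roll_center"):print(h["p"],np.round(h["xyz"],4))
cv2.imwrite("pics/w2.png",im[150:480])
np.savez("pics/w2.npz",d=d,im=im,**w)
s=r.state();print(s["ee_pos"],s["opening"],shift((.582,-.0666,.11)))
E
```

```text
clock: 4.0
ee_pos: [0.4586, 0.0737, 0.1133]
tool_rot: [0.564, 3.079, 0.004]
force: [0.9, 0.2, -0.8]
opening: 0.0613
0.59 [0.455  0.0724 0.132 ]
[0.45566211 0.07361315 0.1100175 ] 0.06155067359113437 [-16.79  -8.63   0.04]
```

View pics/w2.png

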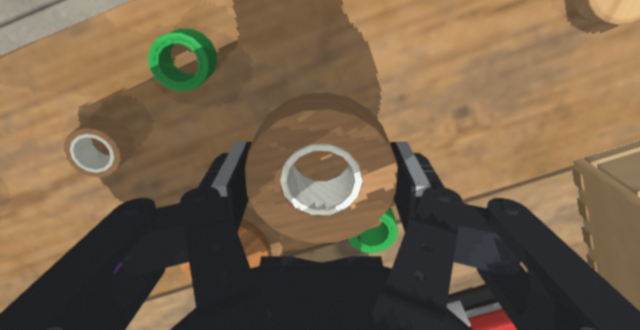

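The large roll is held level between the pads, with its bore at crop (321,180). Moving over the post.

```bash
python3 -m jog '{"slide":[[-4,-2,0],[-8,-4,0],[-13,-6.5,0],[-16.8,-8.6,0],[-16.8,-8.6,0]],"turn":[0,0,0,0,0],"claw":[-1,-1,-1,-1,-1]}'; python3 - <<'E'
from h import *
z=np.load("pics/w2.npz");hsv=cv2.cvtColor(z["im"],cv2.COLOR_BGR2HSV)
m=((hsv[...,1]<50)&(hsv[...,2]>120)).astype(np.uint8);m[:280]=0;m[380:]=0;m[:,:270]=0;m[:,372:]=0
c,rd=cv2.minEnclosingCircle(cv2.findNonZero(m));p={k:z[k] for k in("pose","fx","fy","cx","cy")}
print(c,rd,onplane(p,*c,.132))
s=r.state();print(s["ee_pos"],s["opening"],shift((.582,-.0666,.11)))
E
```

```text
clock: 4.6
ee_pos: [0.5864, -0.0714, 0.1085]
tool_rot: [0.571, 3.082, -0.001]
force: [-0.6, 0.1, -1.4]
opening: 0.0612
(320.6481628417969, 329.5) 40.725040435791016 [0.4595 0.0729 0.132 ]
[ 0.58644352 -0.07141268  0.10848929] 0.06124648532715739 [ 0.59  0.29 -0.15]
```

```bash
python3 -m jog '{"slide":[[0.5,0.3,0],[0.5,0.3,0.5],[0.5,0.3,1],[0.5,0.3,1.5],[0.5,0.3,1.5]],"turn":[0,0,0,0,0],"claw":[-1,-1,-1,-1,-1]}'; python3 - <<'E'
from h import *
w=r.camera_params("wrist");im,d=r.read_camera("wrist")
s=r.state();print(s["ee_pos"],s["opening"],shift((.582,-.0666,.11)))
print("dowel tip px",px(w,(.5818,-.0666,.07)),"bore top px if centred at TCP",px(w,s["ee_pos"]+[0,0,.022]))
cv2.imwrite("pics/w3.png",im[180:480,120:520])
im,d=r.read_camera("scene");cv2.imwrite("pics/s3.png",im[180:330,260:460])
a=cv2.imread("pics/w3.png");cv2.imwrite("pics/v3.png",cv2.hconcat([a,cv2.resize(im[180:330,260:460],(400,300))]))
E
```

```text
clock: 5.1
ee_pos: [0.5818, -0.0659, 0.0925]
tool_rot: [0.57, 3.085, -0.001]
force: [-0.4, 0.2, 0.3]
opening: 0.062
[ 0.5822561  -0.0661358   0.09307995] 0.06123488975049781 [-0.   -0.05 -1.69]
dowel tip px (np.float64(320.00253136430155), np.float64(284.4700945697162)) bore top px if centred at TCP (np.float64(321.29341492224), np.float64(333.4142746290008))
```

View pics/v3.png

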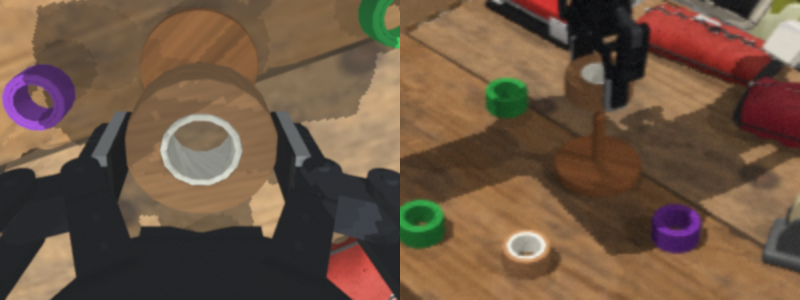

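The roll's bore is centred over the dowel (wrist crop (201,149), scene crop (598,90)). Lowering in two stages.

```bash
python3 -m jog '{"slide":[[0,0,1],[0,0,2],[0,0,3],[0,0,4],[0,0,4.5]],"turn":[0,0,0,0,0],"claw":[-1,-1,-1,-1,-1]}'; python3 - <<'E'
from h import *
print(shift((.582,-.0666,.0145)))
E
```

```text
clock: 5.7
ee_pos: [0.5821, -0.0663, 0.0468]
tool_rot: [0.571, 3.085, -0.001]
force: [0.1, 0.0, -0.9]
opening: 0.0612
[ 0.01 -0.03  3.23]
```

```bash
python3 -m jog '{"slide":[[0,0,1],[0,0,2],[0,0,2.7],[0,0,3.1],[0,0,3.2]],"turn":[0,0,0,0,0],"claw":[-1,-1,-1,-1,-1]}'; python3 -m jog '{"slide":[[0,0,0],[0,0,0],[0,0,0],[0,0,0],[0,0,0]],"turn":[0,0,0,0,0],"claw":[1,1,1,1,1]}'
```

```text
clock: 6.2
ee_pos: [0.582, -0.0663, 0.0141]
tool_rot: [0.571, 3.086, -0.001]
force: [0.3, -0.5, -0.6]
opening: 0.0617
clock: 6.7
ee_pos: [0.5821, -0.0663, 0.0144]
tool_rot: [0.571, 3.086, -0.001]
force: [-0.4, -0.1, 0.1]
opening: 0.0852
```

```bash
python3 -m jog '{"slide":[[0,0,-2],[0,0,-5],[0,0,-9],[0,0,-11],[0,0,-11]],"turn":[0,0,0,0,0],"claw":[1,1,1,1,1]}'; python3 - <<'E'
from h import *
w=r.camera_params("wrist");im,d=r.read_camera("wrist")
print(shift((.4427,-.1094,.12)))
cv2.imwrite("pics/v4.png",im[150:480])
E
```

```text
clock: 7.2
ee_pos: [0.5842, -0.0667, 0.1281]
tool_rot: [0.569, 3.078, -0.001]
force: [0.1, -1.1, -0.1]
opening: 0.0852
[11.53 -9.03  0.51]
```

View pics/v4.png

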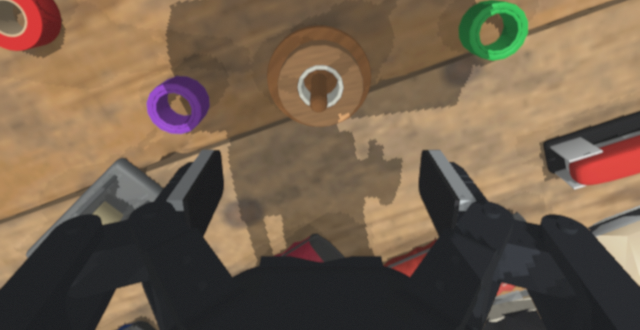

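The large roll sits flat on the base with the dowel in its bore (crop (320,87)). On to the small roll.

```bash
python3 -m jog '{"slide":[[3,-2.4,0],[6,-4.8,0],[9,-7,0],[11.5,-9,0.3],[11.5,-9,0.3]],"turn":[0,0,0,0,0],"claw":[1,1,1,1,1]}'; python3 -m jog '{"slide":[[0,0,0],[0,0,0],[0,0,0],[0,0,0],[0,0,0]],"turn":[0,0,0,0,0],"claw":[1,1,1,1,1]}';python3 - <<'E'
from h import *
w=r.camera_params("wrist");im,d=r.read_camera("wrist")
for h in r.look_for("wrist","small_roll_center"):print(round(h["p"],2),np.round(h["xyz"],4))
hsv=cv2.cvtColor(im,cv2.COLOR_BGR2HSV)
u,v=map(int,px(w,(.4427,-.1094,.022)));m=((hsv[...,1]<60)&(hsv[...,2]>150)).astype(np.uint8)
k=np.zeros_like(m);k[v-40:v+40,u-40:u+40]=1
c,rad=cv2.minEnclosingCircle(cv2.findNonZero(m*k));print(u,v,c,rad,onplane(w,*c,.022))
cv2.imwrite("pics/v5.png",im)
s=r.state();print(s["ee_pos"],shift((.4427,-.1094,0.003)))
E
```

```text
clock: 7.75
ee_pos: [0.437, -0.1084, 0.1198]
tool_rot: [-0.574, -3.087, -0.0]
force: [0.6, 0.4, 0.3]
opening: 0.0857
clock: 8.25
ee_pos: [0.4376, -0.1084, 0.1197]
tool_rot: [-0.573, -3.088, -0.0]
force: [-0.2, -1.0, -0.5]
opening: 0.0852
0.92 [ 0.4066 -0.0101  0.0226]
0.69 [ 0.5547 -0.1779  0.015 ]
0.65 [ 0.4392 -0.1072  0.017 ]
0.62 [0.5902 0.0646 0.0167]
322 247 (321.5295715332031, 246.8940887451172) 22.321870803833008 [ 0.4423 -0.1098  0.022 ]
[ 0.43731443 -0.10835523  0.11979071] [-0.55  0.1  11.68]
```

View pics/v5.png

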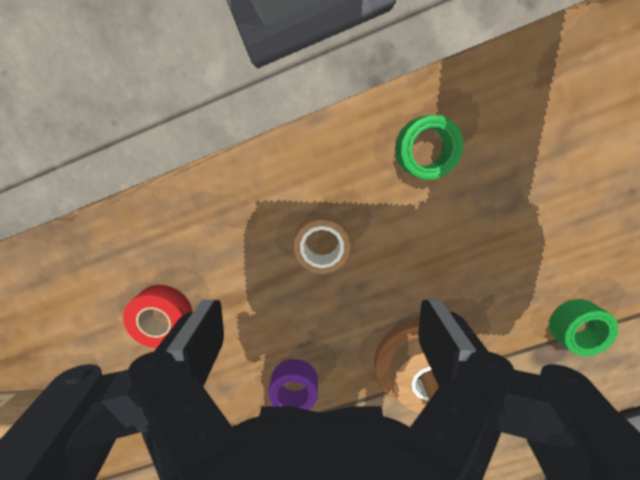

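The small kraft roll is at (322,247), and the measurement agrees to under 1 mm. Descending and gripping.

```bash
python3 -m jog '{"slide":[[-0.5,0.1,3],[-0.5,0.1,7],[-0.5,0.1,10],[-0.5,0.1,11.5],[-0.5,0.1,11.6]],"turn":[0,0,0,0,0],"claw":[1,1,1,1,1]}';python3 -m jog '{"slide":[[0,0,0],[0,0,0],[0,0,0],[0,0,0],[0,0,0]],"turn":[0,0,0,0,0],"claw":[-1,-1,-1,-1,-1]}'
```

```text
clock: 8.85
ee_pos: [0.4408, -0.1085, 0.0019]
tool_rot: [-0.572, -3.083, -0.002]
force: [0.3, -0.5, 0.0]
opening: 0.0854
clock: 9.35
ee_pos: [0.4417, -0.1089, 0.0034]
tool_rot: [-0.573, -3.086, -0.001]
force: [-0.9, 1.1, 5.3]
opening: 0.0421
```

```bash
python3 -m jog '{"slide":[[0,0,0],[0,0,-2],[0,0,-5],[0,0,-9],[0,0,-11.5]],"turn":[0,0,0,0,0],"claw":[-1,-1,-1,-1,-1]}'; python3 - <<'E'
from h import *
s=r.state();print(s["ee_pos"],s["opening"],shift((.582,-.0666,.12)))
E
```

```text
clock: 9.85
ee_pos: [0.443, -0.1094, 0.1213]
tool_rot: [0.573, 3.088, -0.0]
force: [0.8, -0.3, -0.4]
opening: 0.0418
[ 0.4430375  -0.10936791  0.12132212] 0.04179004174009463 [-11.44   8.98   0.14]
```

```bash
python3 -m jog '{"slide":[[-3,2.4,0],[-6,4.8,0],[-9,7,0],[-11.4,9,0],[-11.4,9,0]],"turn":[0,0,0,0,0],"claw":[-1,-1,-1,-1,-1]}'; python3 -m jog '{"slide":[[0,0,0],[0,0,0],[0,0,0],[0,0,0],[0,0,0]],"turn":[0,0,0,0,0],"claw":[-1,-1,-1,-1,-1]}'; python3 - <<'E'
from h import *
w=r.camera_params("wrist");im,d=r.read_camera("wrist")
s=r.state();print(s["ee_pos"],s["opening"],shift((.582,-.0666,.09)))
a=im[180:480,120:520].copy()
im,d=r.read_camera("scene")
cv2.imwrite("pics/v6.png",cv2.hconcat([a,cv2.resize(im[180:330,260:460],(400,300))]))
E
```

```text
clock: 10.35
ee_pos: [0.5862, -0.0654, 0.1219]
tool_rot: [0.569, 3.083, 0.001]
force: [-0.7, 0.0, 0.2]
opening: 0.0421
clock: 10.85
ee_pos: [0.5856, -0.0657, 0.1221]
tool_rot: [0.57, 3.083, 0.001]
force: [-0.3, 0.5, -1.0]
opening: 0.0419
[ 0.58576941 -0.06565429  0.12210922] 0.04195304189846287 [ 0.34 -0.23  3.21]
```

View pics/v6.png

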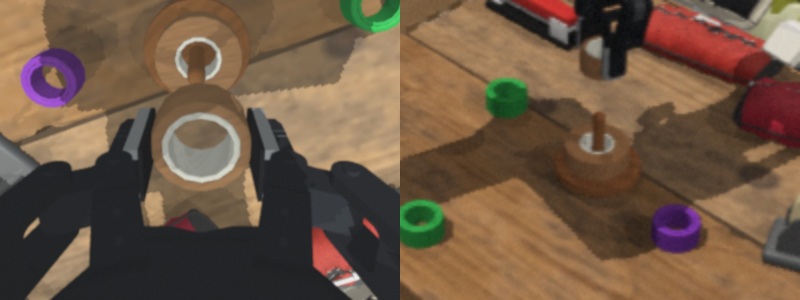

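The small roll is held level at crop (200,147). The large roll sits seated with the dowel standing clear. Lowering.

```bash
python3 -m jog '{"slide":[[0.2,-0.2,0],[0.3,-0.2,1],[0.3,-0.2,2],[0.3,-0.2,3],[0.3,-0.2,3.5]],"turn":[0,0,0,0,0],"claw":[-1,-1,-1,-1,-1]}';  python3 - <<'E'
from h import *
print(shift((.582,-.0666,.0385)))
E
```

```text
clock: 11.45
ee_pos: [0.5816, -0.0662, 0.0852]
tool_rot: [0.57, 3.086, 0.001]
force: [-0.1, -0.1, -0.0]
opening: 0.0417
[-0.04 -0.03  4.67]
```

```bash
python3 -m jog '{"slide":[[0,0,1],[0,0,2.3],[0,0,3.5],[0,0,4.3],[0,0,4.6]],"turn":[0,0,0,0,0],"claw":[-1,-1,-1,-1,-1]}'; python3 -m jog '{"slide":[[0,0,0],[0,0,0],[0,0,0],[0,0,0],[0,0,0]],"turn":[0,0,0,0,0],"claw":[-1,1,1,1,1]}'
```

```text
clock: 11.95
ee_pos: [0.5811, -0.066, 0.0378]
tool_rot: [0.571, 3.088, 0.001]
force: [-0.9, -0.5, -0.5]
opening: 0.042
clock: 12.45
ee_pos: [0.5813, -0.0661, 0.0382]
tool_rot: [0.571, 3.087, 0.001]
force: [-0.2, -0.2, -0.8]
opening: 0.0855
```

```bash
python3 -m jog '{"slide":[[0,0,-1],[0,0,-3],[0,0,-6],[0,0,-9],[0,0,-11]],"turn":[0,0,0,0,0],"claw":[1,1,1,1,1]}'; python3 -m jog '{"slide":[[0,0,0],[0,0,0],[0,0,0],[0,0,0],[0,0,0]],"turn":[0,0,0,0,0],"claw":[1,1,1,1,1]}'; python3 - <<'E'
from h import *
w=r.camera_params("wrist");im,d=r.read_camera("wrist")
a=im[100:400,120:520].copy()
hsv=cv2.cvtColor(im,cv2.COLOR_BGR2HSV);u,v=map(int,px(w,(.582,-.0666,.056)))
m=((hsv[...,1]<60)&(hsv[...,2]>130)).astype(np.uint8);k=np.zeros_like(m);k[v-35:v+35,u-35:u+35]=1
c,rd=cv2.minEnclosingCircle(cv2.findNonZero(m*k));X=onplane(w,*c,.056);print(u,v,c,rd,X,np.hypot(*(X[:2]-[.582,-.0666])))
o=w["pose"][:3,3]
def z(u,v):return (w["pose"]@np.r_[np.array([(u-w["cx"])/w["fx"],-(v-w["cy"])/w["fy"],-1])*d[v,u],1])
P=np.array([z(x,y) for y in range(v-60,v+60) for x in range(u-60,u+60) if d[y,x]>0])
rr=np.hypot(P[:,0]-.582,P[:,1]+.0666)
for lo,hi in((.016,.02),(.024,.03),(.035,.04)):print(lo,np.percentile(P[(rr>lo)&(rr<hi),2],[10,50,90]).round(4))
im,_=r.read_camera("scene");cv2.imwrite("pics/v7.png",cv2.hconcat([a,cv2.resize(im[180:330,260:460],(400,300))]))
E
```

```text
clock: 12.95
ee_pos: [0.5821, -0.0663, 0.1514]
tool_rot: [0.57, 3.083, 0.001]
force: [0.8, -0.5, 0.9]
opening: 0.0859
clock: 13.45
ee_pos: [0.5814, -0.0662, 0.1502]
tool_rot: [0.57, 3.086, 0.001]
force: [0.2, -0.3, 0.3]
opening: 0.0854
320 242 (320.6555480957031, 242.5) 22.793180465698242 [ 0.582  -0.0666  0.056 ] 0.0
0.016 [0.0549 0.0557 0.0565]
0.024 [0.033  0.0338 0.0347]
0.035 [0.0108 0.0117 0.0126]
```

View pics/v7.png

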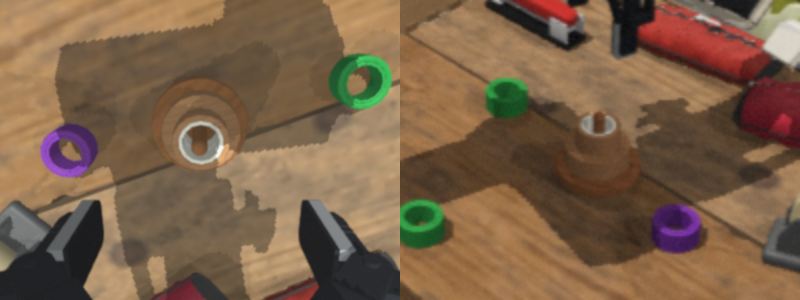

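Both rolls are stacked flat: the step heights are 11.7, 33.8 and 55.7 mm, the dowel shows in the bore at crop (200,142), and the gripper is clear.

```bash
python3 -c "
from cell import r
print(r.hand_in())"
```

```text
the job is handed in; nothing more can be done
None
```

I threaded the larger kraft roll onto the post first and set it on the base. I then placed the smaller kraft roll on top and backed the open gripper well clear. The job was handed in at about 13.5 s of the 54 s allowed.

- **Heights:** the last wrist-depth check put the base top at 11.7 mm, the large roll's top at 33.8 mm and the small roll's top at 55.7 mm. The expected values were 12, 34 and 56 mm, and the spread on each was about ±1 mm, so both rolls lie flat.
- **Centring:** the small roll's bore measured within 1 mm of the post axis. I judged the large roll's centring by eye only: in the wrist picture taken after it was released, the dowel stands inside its bore.
- **Disagreements:** the gripper opening read 2 to 3 mm under each roll's diameter. In mid-carry, two estimates of the large roll's position differed by about 4 mm, which is well within the 8 mm clearance.
- **Overshoot:** one early free-air move went past its target and was corrected before any grasp. No check failed, and the forces I read stayed below 6 N.

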